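# Put the returned brass fittings away in their stock bins

## Robot

A 6-joint arm with a two-finger parallel gripper is mounted at the origin on the work surface. World frame = base frame: x ahead of the robot, y to its left, z up, the work surface at z = 0. Lengths are in m, angles in rad, forces in N, time in s.
With the tool pointing down it reaches from about 0.35 to 0.975 m from the base axis. Payload 17.4 kg.
Tool frame: the origin (TCP) lies midway between the tips of the shut fingers; the grasp point (between the pads) lies 19 mm behind it; z points along the fingers, y is the line along which they close (so a half turn about z gives the same grasp; the last joint's range is limited). The gripper opens to 85 mm and grips with 20 to 120 N. Pads are 22 mm wide; open, the fingers measure 114 mm over their backs; the gripper's body (76 mm by 85 mm) begins 54 mm behind the grasp point. The pads swing forward as they close: fully open they stand 13 mm farther back than shut.
Start: joints at [1.074, 0.116, 1.442, -0, 1.584, -0.038], TCP at [0.299, 0.605, 0.231] pointing down, gripper open.
Joint ranges: [-2.83, 2.83], [-0.83, 2.19], [0.07, 2.5], [-1.14, 4.28], [0.01, 3], [-2.97, 2.97]. Speed limits (rad/s): [1.89, 1.89, 2.22, 3.14, 3.14, 3.14].

## Interface

Orientations are given as a unit quaternion [x, y, z, w].
In Python, from station import r gives the robot as it stands.
- The arm moves only by the tool drive_tool, never from a script. Its argument "deltas" is one flat list of numbers, 7 for each row, row after row: the shift along the tool's x, y, z in m, then the turn, a rotation vector about the tool's x, y, z in degrees, then the gripper's target within -1 to 1 (fully open at 1, half-way at 0, shut at -1). A call has 1 to 10 rows; each row is the pose to reach, as a shift and turn from the pose commanded when the call began, along the tool's axes at that moment; what a row does not reach only later rows make up. A row lasts 1/12 s, in which the tool goes at most 41.7 mm and 7.16 degrees, less where a joint would pass 70% of its speed; a pose out of reach is approached as far as the arm can. A call with a gripper value outside its range is refused whole. The fingers move at their own pace and stop on an object; the grip force is fixed at half the most. Time passes only in rows, so rows that repeat a pose let the fingers close. It gives the time, the measured TCP pose, the force, the opening and the grip force at its end, in the units of the state.
- r.get_obs(): the state, without advancing time (a new reading comes with each control period).
- r.read_camera(name): name is "scene" or "top" or "wrist"; returns a dict with "image" (400x640x3 uint8, blue, green, red), "fx", "fy", "cx", "cy" (pixels), "k1" (the pictures are not rectified: a ray, as slopes to the right and down, at radius r is drawn at 1 + k1 r^2 times it, then the intrinsics apply), "rvec" (rotation vector, rad) and "tvec" (3), from world to camera coordinates, as OpenCV has them. Camera axes: x right, y down, z forward; pixel columns grow to the right and rows downward; lengths in m; the calibration is good to about 2 mm. A picture is of the moment at which its call begins. There is no depth.
- r.sign_off(): hands the job in; it is judged then, once.
The state is a dict: "t": time; "joint_pos": joint angles; "joint_velocities": joint speeds; "joint_efforts": joint torques, N m; "tcp_pos": TCP position; "eef_rot": TCP orientation; "force": force on the tool from outside, world axes, zero at the start; "ft_torque": the same for the moment, N m; "gripper_width": finger opening in m; "grasp_force": force on a finger pad.
Only numpy, scipy, OpenCV 4.12 (cv2) and the standard library are available. Lean on these libraries where they do the work, as an engineer would, in place of code of your own. Each camera call takes 0.05 s, during which the arm holds its last target. There are 200 camera calls.

## Task

Four brass pipe fittings have come back to the store counter: an elbow, a tee, a hexagon nipple and a round cap. Put each of them away in the blue bin that holds its own kind, set down gently (not dropped) in the free front part of the bin, flat on its floor and the same way up as it lies now. The black iron elbow and tee are not for these bins: leave them where they lie.

Things in the scene. Friction and masses are not known exactly. Their poses are not given: they have to be found in the camera images.
- brass_elbow_c (a point): Brass pipe elbow, 0.17 kg, lying flat. 51 x 51 mm outline, 36 mm high; flat round mouths 36 mm across. Point: centre of the outline, half-way up (18 mm). z up; one leg to +x (mouth at 25.5 mm, axis at y = -7.5 mm), the other to +y (likewise); rounded corner towards -x, -y. Grip here from above along x or y, 51 mm. Any yaw on the counter; neighbours 25 mm or more off.
- brass_tee_c (a point): Brass pipe tee, 0.22 kg, lying flat. 66 mm run, 49 mm deep at its middle, 36 mm high; flat round mouths 36 mm across. Point: its centre, half-way up (18 mm). z up; run along y (mouths at +-33 mm, axis at x = -8.5 mm), branch to +x (mouth at 24.5 mm). Grip here from above along x (49 mm) or y (66 mm). Any yaw on the counter; neighbours 25 mm or more off.
- brass_nipple_c (a point): Brass hexagon nipple, 0.12 kg, lying on a flat: 54 mm long (x), threaded ends 26 mm across, between them a hexagon 14 mm long, 32 over flats, 37 over corners. Point: its centre, 16 mm up; z up. Grip here from above along x (54 mm) or y (37 mm). Any yaw on the counter; neighbours 25 mm or more off.
- brass_cap_c (a point): Round domed brass pipe cap, 0.10 kg, standing on its open end: 27 mm high, 40 mm across at the 8 mm high foot band, 36 mm above it. Point: its centre, half-way up (13.5 mm); z up along its axis. Grip from above at any yaw. Any yaw on the counter; neighbours 25 mm or more off.
- bin_elbow_spot (a point): Blue bin with brass elbows in its rear, fixed. 190 deep (x, to its rear), 140 wide, walls 3, sides and back 52 high, front lip (robot side) 26 high (mm). Point: on top of the floor (3 mm above the counter), mid-width of the free front part: 47 mm to the lip, 67 to each side wall, 70 free behind, then stock up to 37 high. Bins stand in a row 15 mm apart.
- bin_tee_spot (a point): Blue bin with brass tees in its rear, fixed. 190 deep (x, to its rear), 140 wide, walls 3, sides and back 52 high, front lip (robot side) 26 high (mm). Point: on top of the floor (3 mm above the counter), mid-width of the free front part: 47 mm to the lip, 67 to each side wall, 65 free behind, then stock up to 37 high. Bins stand in a row 15 mm apart.
- bin_nipple_spot (a point): Blue bin with brass hexagon nipples in its rear, fixed. 190 deep (x, to its rear), 140 wide, walls 3, sides and back 52 high, front lip (robot side) 26 high (mm). Point: on top of the floor (3 mm above the counter), mid-width of the free front part: 47 mm to the lip, 67 to each side wall, 60 free behind, then stock up to 37 high. Bins stand in a row 15 mm apart.
- bin_cap_spot (a point): Blue bin with brass round caps in its rear, fixed. 190 deep (x, to its rear), 140 wide, walls 3, sides and back 52 high, front lip (robot side) 26 high (mm). Point: on top of the floor (3 mm above the counter), mid-width of the free front part: 47 mm to the lip, 67 to each side wall, 50 free behind, then stock up to 37 high. Bins stand in a row 15 mm apart.
- iron_elbow_c (a point): Nearly black iron pipe elbow, otherwise like the brass one, lying flat; it stays where it lies. 51 x 51 mm outline, 36 mm high; flat round mouths 36 mm across. Point: centre of the outline, half-way up (18 mm). z up; one leg to +x (mouth at 25.5 mm, axis at y = -7.5 mm), the other to +y (likewise); rounded corner towards -x, -y.
- iron_tee_c (a point): Nearly black iron pipe tee, otherwise like the brass one, lying flat; it stays where it lies. 66 mm run, 49 mm deep at its middle, 36 mm high; flat round mouths 36 mm across. Point: its centre, half-way up (18 mm). z up; run along y (mouths at +-33 mm, axis at x = -8.5 mm), branch to +x (mouth at 24.5 mm).
Things that resemble listed ones, but are neither listed nor needed, are in the scene too. Leave any pink or red look-alike of the part that bears brass_cap_c alone.

How it is judged:
By the outcome, as a careful person would: the job done as asked, in the order asked, and still so for the second after the job is handed in, with the robot touching nothing.
It also fails if it takes over 120 s, if anything falls off the work surface, if the arm or the gripper's body presses on something with over 40 N, if the wrist force passes 120 N, or if a joint passes its speed limit or range.

## Working session

There is one attempt and no reset: what is moved stays moved. The work goes in short steps, Python scripts to look and compute and a tool call to move; the robot and the scene stay as the last step left them, time stands still between calls to the robot, and variables do not carry over. Pictures are saved under pics/ and viewed, at most 14 in all, crops included, and the job is handed in when it is done.

Besides the shell and the picture viewer there is one more tool, called after ">>>" by a JSON object that holds its "name" and its "arguments", one argument or row to a line. drive_tool: Moves the arm, as the interface text tells. Its arguments: {"type":"object","properties":{"deltas":{"type":"array"}},"required":["deltas"]}

```bash
ls; mkdir -p pics
python3 - <<'E'
from station import r
import cv2,numpy as np
o=r.get_obs();print(o['t'],o['tcp_pos'],o['eef_rot'],o['gripper_width'])
for n in('top','scene'):
    c=r.read_camera(n);cv2.imwrite(f'pics/{n}0.png',c['image'])
    np.save(f'pics/{n}0.npy',c,allow_pickle=True)
    R=cv2.Rodrigues(np.array(c['rvec'],float))[0];print(n,c['fx'],c['cx'],c['cy'],c['k1'],-R.T@np.array(c['tvec']).ravel(),R.round(2).tolist())
E
```

```text
pics
0.0 [0.2988489  0.60501101 0.23052596] [ 2.27382437e-01  9.73805344e-01 -5.95109187e-04 -1.58092060e-04] 0.08526247417666465
top 465.42023132289444 320.397911502828 197.17553471856468 0.008745434570843535 [ 0.39225624 -0.00114286  1.00571732] [[0.0, -1.0, -0.02], [-0.99, -0.0, -0.13], [0.13, 0.02, -0.99]]
scene 361.2819629028978 309.482798039191 195.4483388446248 -0.05959732116628455 [0.95367294 0.09630239 0.7662966 ] [[-0.26, 0.97, 0.01], [0.82, 0.23, -0.53], [-0.51, -0.13, -0.85]]
```

View pics/top0.png

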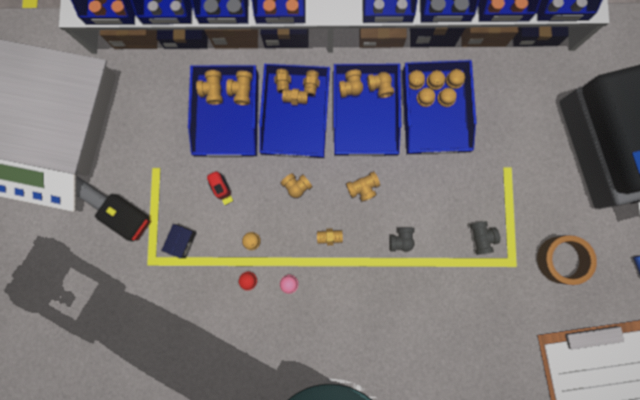

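View pics/scene0.png

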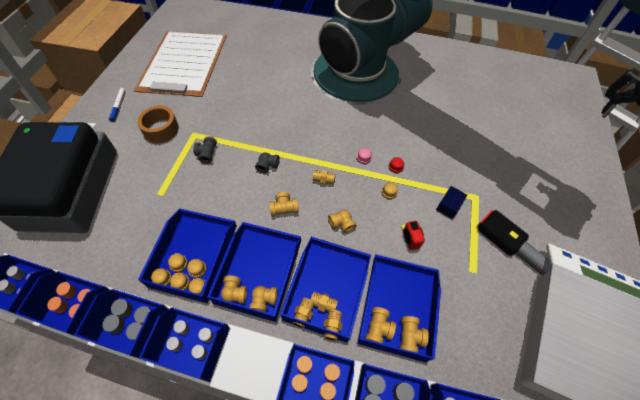

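Top view: bins in a row at v≈65–155, with round caps in the rightmost (u≈438). Brass elbow (296,185), tee (363,186), cap (251,241), nipple (329,237), and iron parts at (402,240) and (485,237). I'll zoom in on the stock and the parts.

```bash
cat > h.py <<'E'
import cv2,numpy as np
from scipy.spatial.transform import Rotation as Rn
def px2w(c,uv,z):
    """pixels -> world points on the plane at height z"""
    K=np.array([[c['fx'],0,c['cx']],[0,c['fy'],c['cy']],[0,0,1.]])
    n=cv2.undistortPoints(np.asarray(uv,float).reshape(-1,1,2),K,np.array([c['k1'],0,0,0,0.])).reshape(-1,2)
    R=cv2.Rodrigues(np.array(c['rvec'],float))[0];o=-R.T@np.array(c['tvec'],float).ravel()
    d=np.c_[n,np.ones(len(n))]@R
    return o+d*((z-o[2])/d[:,2])[:,None]
def w2px(c,P):
    K=np.array([[c['fx'],0,c['cx']],[0,c['fy'],c['cy']],[0,0,1.]])
    return cv2.projectPoints(np.asarray(P,float).reshape(-1,1,3),np.array(c['rvec'],float),np.array(c['tvec'],float),K,np.array([c['k1'],0,0,0,0.]))[0].reshape(-1,2)
def blobs(c,lo,hi,amin=60):
    h=cv2.cvtColor(c['image'],cv2.COLOR_BGR2HSV);m=cv2.inRange(h,lo,hi)
    cs=cv2.findContours(m,cv2.RETR_EXTERNAL,cv2.CHAIN_APPROX_NONE)[0]
    return [k for k in cs if cv2.contourArea(k)>amin]
BRASS=((10,100,80),(25,255,255))
E
python3 - <<'E'
import numpy as np,cv2
from h import *
c=np.load('pics/top0.npy',allow_pickle=True).item()
im=c['image']
a=cv2.resize(im[60:260,185:480],(800,542),interpolation=cv2.INTER_CUBIC);cv2.imwrite('pics/crop1.png',a)
s=np.load('pics/scene0.npy',allow_pickle=True).item()
b=cv2.resize(s['image'][130:365,135:445],(792,600),interpolation=cv2.INTER_CUBIC);cv2.imwrite('pics/crop2.png',b)
for n,k in(('top',c),('scene',s)):
  for ct in blobs(k,*BRASS,30):
    M=cv2.moments(ct);uv=(M['m10']/M['m00'],M['m01']/M['m00']);mr=cv2.minAreaRect(ct)
    print(n,np.round(uv,1),cv2.contourArea(ct),px2w(k,uv,.018)[0].round(3),[np.round(q,1) for q in mr])
  # bins
h=cv2.cvtColor(im,cv2.COLOR_BGR2HSV)
for ct in blobs(c,(110,150,50),(130,255,255),2000):
    mr=cv2.minAreaRect(ct);b=cv2.boxPoints(mr);print('bin',b.round(1).tolist(),px2w(c,b,.045).round(3)[:,:2].tolist())
E
```

```text
top [574.7 342.3] 580.5 [ 0.224 -0.496  0.018] [array([593.5, 359.2]), array([ 65.6, 102.3]), np.float64(80.5)]
top [570.5 259.7] 1892.0 [ 0.39  -0.499  0.018] [array([570.5, 260. ]), array([48., 49.]), np.float64(90.0)]
top [250.9 240.7] 211.5 [0.428 0.168 0.018] [array([251. , 240.5]), array([16., 17.]), np.float64(0.0)]
top [329.3 236.5] 270.5 [0.437 0.002 0.018] [array([329.5, 236.5]), array([15., 25.]), np.float64(90.0)]
top [295.6 184.9] 385.5 [0.547 0.074 0.018] [array([295.8, 183.5]), array([23.6, 22.5]), np.float64(51.3)]
top [363.7 186.4] 489.0 [ 0.544 -0.072  0.018] [array([364.4, 187.8]), array([22.7, 31.6]), np.float64(66.8)]
top [380.8  83.5] 374.0 [ 0.773 -0.112  0.018] [array([380.1,  84.8]), array([24.3, 22.2]), np.float64(78.7)]
top [239.9  86.9] 497.5 [0.767 0.2   0.018] [array([238.1,  86.8]), array([23.1, 33.4]), np.float64(6.3)]
top [430.8  87.9] 421.5 [ 0.763 -0.221  0.018] [array([430.8,  88. ]), array([15.3, 37.6]), np.float64(30.5)]
top [416.1  79.2] 195.5 [ 0.783 -0.189  0.018] [array([416.,  79.]), array([18., 14.]), np.float64(90.0)]
top [351.3  83.1] 374
[... 4666 characters left out ...]
66.0], [256.0, 154.0], [188.0, 154.0]] [[0.804, 0.309], [0.804, 0.161], [0.609, 0.157], [0.609, 0.301]]
bin [[334.0, 153.0], [334.0, 64.0], [400.0, 64.0], [400.0, 153.0]] [[0.611, -0.008], [0.807, -0.008], [0.806, -0.15], [0.611, -0.147]]
bin [[257.6000061035156, 152.6999969482422], [263.20001220703125, 63.599998474121094], [328.79998779296875, 67.69999694824219], [323.29998779296875, 156.8000030517578]] [[0.612, 0.153], [0.809, 0.145], [0.799, 0.003], [0.603, 0.014]]
bin [[403.29998779296875, 63.099998474121094], [472.79998779296875, 60.400001525878906], [476.29998779296875, 149.8000030517578], [406.79998779296875, 152.5]] [[0.808, -0.157], [0.813, -0.306], [0.617, -0.306], [0.612, -0.161]]
```

View pics/crop1.png

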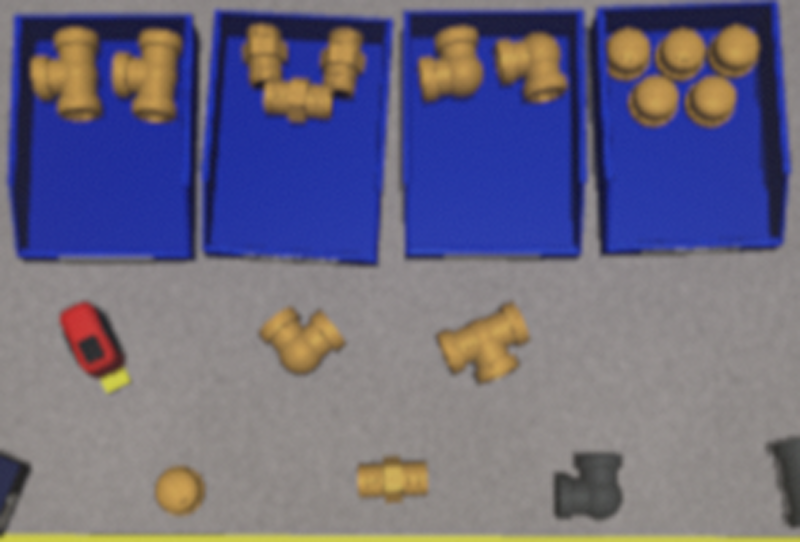

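View pics/crop2.png

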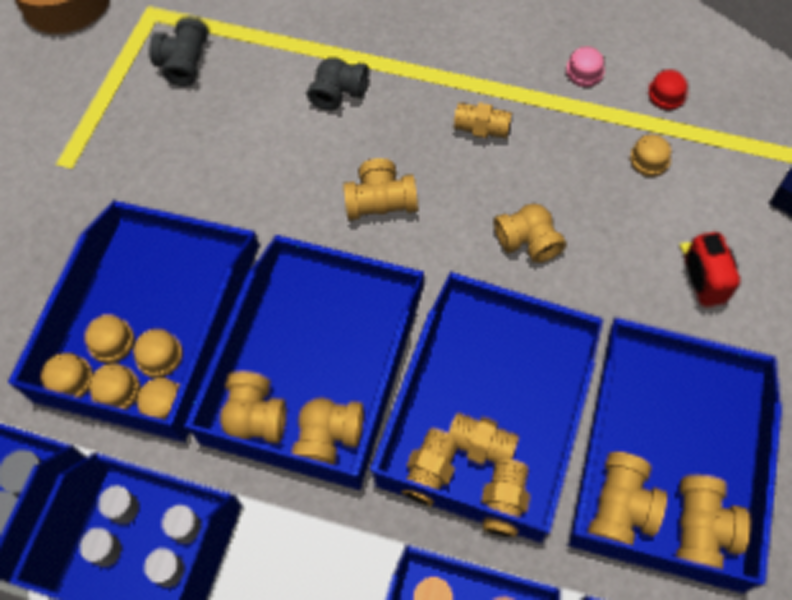

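Both views agree. Bins from +y to −y hold tees, nipples, elbows, caps. The stock kinds are clear in the crops, and the red and pink caps lie outside the yellow line. Next: outline centres, yaws and bin spots.

```bash
cat >> h.py <<'E'
def plan(x,y,z,yaw,frm=None):
    """tool-frame delta (m, deg) from pose frm=(p,R) to tool down, tool y at yaw deg"""
    from station import r
    if frm is None:
        o=r.get_obs();frm=(np.array(o['tcp_pos']),Rn.from_quat(o['eef_rot']))
    p,R=frm;a=np.radians(yaw);Y=np.array([np.cos(a),np.sin(a),0]);Z=np.array([0,0,-1.])
    T=Rn.from_matrix(np.c_[np.cross(Y,Z),Y,Z]);t=np.array([x,y,z])
    d=R.inv().apply(t-p);print('d',d.round(4),'rot',np.degrees((R.inv()*T).as_rotvec()).round(2))
    return t,T
E
python3 - <<'E'
from h import *
c=np.load('pics/top0.npy',allow_pickle=True).item()
for ct in blobs(c,*BRASS,150):
    M=cv2.moments(ct);u,v=M['m10']/M['m00'],M['m01']/M['m00']
    if 160<v<250 and u<500:
        W=px2w(c,ct.reshape(-1,2),.018)[:,:2]*1000
        (cx,cy),(w,h),a=cv2.minAreaRect(W.astype(np.float32));M=W.mean(0)
        print(round(u),'rect',round(cx,1),round(cy,1),'size',round(w+2,1),round(h+2,1),'w-axis yaw',round(a,1))
# rims: fit bin outer edges from blue mask at rim/lip
h=cv2.cvtColor(c['image'],cv2.COLOR_BGR2HSV);m=cv2.inRange(h,(110,150,40),(130,255,255))
for u0,n in((222,'tee'),(295,'nip'),(366,'elb'),(438,'cap')):
    f=[]
    for u in range(u0-22,u0+23,4):
        col=m[100:200,u];f.append((u,100+np.flatnonzero(col).max()+.5))
    P=px2w(c,f,.026)[:,:2];k=np.polyfit(P[:,1],P[:,0],1)
    s=[]
    row=135
    xs=np.flatnonzero(m[row,u0-38:u0+39])+u0-38
    E=[]
    for row in(120,130,140):
        mm=m[row];l=u0
        while mm[l-1]:l-=1
        q=u0
        while mm[q+1]:q+=1
        E.append([px2w(c,(l-.5,row),.052)[0,:2],px2w(c,(q+.5,row),.052)[0,:2]])
    E=np.array(E);print(n,'lip yaw',round(np.degrees(-np.arctan(k[0])),1),'lip x at mid',round(np.polyval(k,P[:,1].mean()),4),round(P[:,1].mean(),4),'rim y',E[:,:,1].round(3).tolist(),'x',E[:,0,0].round(3))
from station import r
EOF=0
plan(.547,.074,.15,45)
E
```

```text
251 rect 427.9 167.7 size 38.0 36.1 w-axis yaw 1.2
329 rect 436.8 1.2 size 33.7 54.9 w-axis yaw 0.2
296 rect 550.5 73.9 size 53.1 50.5 w-axis yaw 38.6
364 rect 541.3 -73.6 size 50.9 70.2 w-axis yaw 23.4
tee lip yaw 0.4 lip x at mid 0.614 0.2333 rim y [[0.286, 0.158], [0.287, 0.158], [0.286, 0.157]] x [0.681 0.66  0.638]
nip lip yaw -3.9 lip x at mid 0.6129 0.0755 rim y [[0.15, 0.01], [0.149, 0.012], [0.149, 0.012]] x [0.681 0.659 0.638]
elb lip yaw -0.1 lip x at mid 0.6157 -0.0769 rim y [[-0.007, -0.148], [-0.009, -0.146], [-0.009, -0.143]] x [0.681 0.659 0.637]
cap lip yaw 2.9 lip x at mid 0.6196 -0.2306 rim y [[-0.158, -0.286], [-0.16, -0.289], [-0.16, -0.288]] x [0.68  0.658 0.637]
d [-0.4576 -0.3661  0.081 ] rot [-6.000e-02  1.000e-02  1.871e+01]
```

Outline sizes match the given ones: 53×50 elbow, 51×70 tee, 34×55 nipple, 38 cap. Bin pitch of 155 mm matches too. Moving above the elbow.

>>> {"name": "drive_tool", "arguments": {
  "deltas": [-0.461,-0.365,0,0,0,25.1,1,-0.461,-0.365,0,0,0,25.1,1,-0.461,-0.365,0,0,0,25.1,1,-0.461,-0.365,0,0,0,25.1,1,-0.461,-0.365,0,0,0,25.1,1,-0.461,-0.365,0,0,0,25.1,1,-0.461,-0.365,0,0,0,25.1,1,-0.461,-0.365,0,0,0,25.1,1,-0.461,-0.365,0,0,0,25.1,1,-0.461,-0.365,0,0,0,25.1,1]
}}

```text
t: 0.93
tcp_pos: [0.4776, 0.2266, 0.2312]
eef_rot: [0.433, 0.901, 0.0, 0.0]
force: [0.7, -0.3, 0.8]
gripper_width: 0.0854
grasp_force: 0.0
```

Run:
```python
from h import *
plan(.5505,.0739,.20,38.6)
```

```text
d [-0.1649 -0.0383  0.0312] rot [0.   0.   0.02]
```

>>> {"name": "drive_tool", "arguments": {
  "deltas": [-0.165,-0.0385,0.031,0,0,0,1,-0.165,-0.0385,0.031,0,0,0,1,-0.165,-0.0385,0.031,0,0,0,1,-0.165,-0.0385,0.031,0,0,0,1,-0.165,-0.0385,0.031,0,0,0,1,-0.165,-0.0385,0.031,0,0,0,1,-0.165,-0.0385,0.031,0,0,0,1]
}}

```text
t: 1.52
tcp_pos: [0.55, 0.0758, 0.2001]
eef_rot: [0.434, 0.901, -0.0, -0.0]
force: [0.1, 0.1, -0.1]
gripper_width: 0.0854
grasp_force: 0.0
```

```bash
cat >> h.py <<'E'
def wrist(name,z=.018,lo=BRASS[0],hi=BRASS[1],save=True):
    """wrist picture: brass outlines as world rectangles at height z"""
    from station import r
    c=r.read_camera('wrist');o=r.get_obs()
    if save: cv2.imwrite(f'pics/{name}.png',c['image'])
    for ct in blobs(c,lo,hi,600):
        W=px2w(c,ct.reshape(-1,2),z)[:,:2]*1000
        (cx,cy),(w,h),a=cv2.minAreaRect(W.astype(np.float32))
        print('rect',round(cx,1),round(cy,1),'size',round(w,1),round(h,1),'w yaw',round(a,1),'px',ct.reshape(-1,2).mean(0).round())
    return c
E
python3 - <<'E'
from h import *
wrist('w1')
plan(.5505,.0739,.0,38.6)
E
```

```text
rect 773.9 103.9 size 87.2 37.4 w yaw 8.4 px [472. 275.]
rect 548.4 -73.4 size 37.4 86.6 w yaw 23.6 px [245. 272.]
rect 923.6 220.0 size 149.3 111.4 w yaw 0.1 px [607. 266.]
rect 770.6 204.7 size 56.9 93.9 w yaw 85.7 px [531. 214.]
rect 550.1 70.7 size 51.0 55.1 w yaw 38.6 px [317. 184.]
rect 770.2 271.8 size 94.8 59.7 w yaw 4.0 px [573. 171.]
rect 436.9 -1.2 size 36.8 60.9 w yaw 5.8 px [199. 172.]
rect 389.8 75.8 size 119.7 17.9 w yaw 89.9 px [201.  86.]
rect 429.6 169.0 size 37.9 39.7 w yaw 37.9 px [284.  37.]
d [-0.0024 -0.0011  0.2004] rot [ 0.   -0.02  0.03]
```

View pics/w1.png

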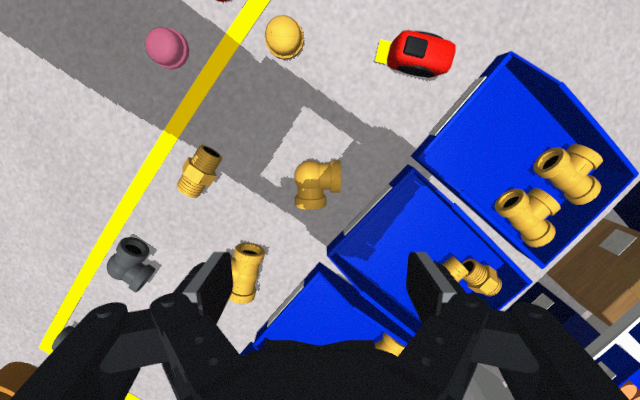

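The elbow at (317,184) lies between the fingers, with the same yaw of 38.6° as in the top view. Descending and gripping.

>>> {"name": "drive_tool", "arguments": {
  "deltas": [-0.0026,-0.002,0.04,0,0,0,1,-0.0026,-0.002,0.08,0,0,0,1,-0.0026,-0.002,0.12,0,0,0,1,-0.0026,-0.002,0.15,0,0,0,1,-0.0026,-0.002,0.175,0,0,0,1,-0.0026,-0.002,0.19,0,0,0,1,-0.0026,-0.002,0.199,0,0,0,1,-0.0026,-0.002,0.199,0,0,0,0,-0.0026,-0.002,0.199,0,0,0,-1,-0.0026,-0.002,0.199,0,0,0,-1]
}}

```text
t: 2.4
tcp_pos: [0.5509, 0.0729, 0.0029]
eef_rot: [0.433, 0.901, 0.0, 0.001]
force: [-1.9, -1.5, 1.9]
gripper_width: 0.0513
grasp_force: 1.0
```

>>> {"name": "drive_tool", "arguments": {
  "deltas": [0,0,0,0,0,0,-1,0,0,0,0,0,0,-1,0,0,0,0,0,0,-1,0,0,0,0,0,0,-1]
}}

```text
t: 2.73
tcp_pos: [0.5514, 0.0729, 0.0033]
eef_rot: [0.434, 0.901, 0.001, 0.001]
force: [-0.3, 3.7, 8.2]
gripper_width: 0.0489
grasp_force: 61.7
```

>>> {"name": "drive_tool", "arguments": {
  "deltas": [0,0,-0.02,0,0,0,-1,0,0,-0.05,0,0,0,-1,0,0,-0.09,0,0,0,-1,0,0,-0.13,0,0,0,-1,0,0,-0.15,0,0,0,-1,0,0,-0.15,0,0,0,-1]
}}

```text
t: 3.23
tcp_pos: [0.5521, 0.0726, 0.1579]
eef_rot: [0.434, 0.901, 0.002, 0.004]
force: [0.6, -0.3, -1.0]
gripper_width: 0.0489
grasp_force: 62.6
```

Run:
```python
from h import *
from station import r
wrist('w2')
print(r.get_obs()['eef_rot'])
f=plan(.667,-.077,.15,90)
```

```text
rect 768.0 99.3 size 101.7 41.2 w yaw 21.1 px [480. 288.]
rect 523.6 -67.0 size 69.8 23.5 w yaw 80.8 px [219. 273.]
rect 929.0 211.2 size 97.5 164.5 w yaw 89.3 px [615. 288.]
rect 615.8 -3.3 size 122.0 144.8 w yaw 37.5 px [321. 271.]
rect 770.9 204.8 size 59.3 97.4 w yaw 85.7 px [555. 222.]
rect 437.1 -0.3 size 37.1 62.4 w yaw 9.2 px [182. 173.]
rect 770.6 272.0 size 99.9 61.2 w yaw 4.8 px [603. 175.]
rect 390.6 73.4 size 17.5 117.0 w yaw 0.0 px [182.  78.]
rect 431.8 166.3 size 38.3 35.5 w yaw 38.1 px [277.  20.]
[0.43357742 0.90111255 0.00130372 0.00225539]
d [-0.189  -0.0029  0.0052] rot [  0.15   0.27 -51.39]
```

View pics/w2.png

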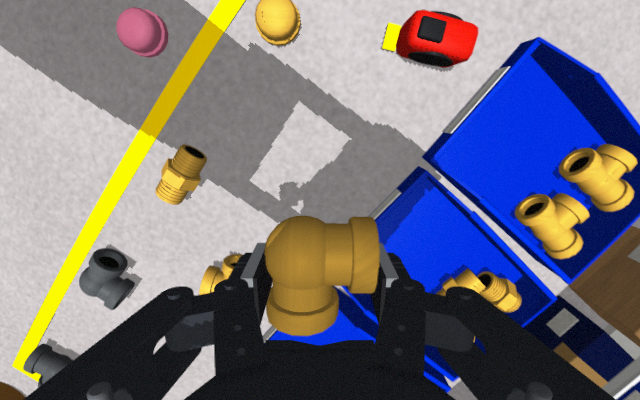

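The elbow is held level in the fingers (centre about (322,270)). Carrying it to the elbow bin.

>>> {"name": "drive_tool", "arguments": {
  "deltas": [-0.189,-0.003,0,0,0,-51.4,-1,-0.189,-0.003,0,0,0,-51.4,-1,-0.189,-0.003,0,0,0,-51.4,-1,-0.189,-0.003,0,0,0,-51.4,-1,-0.189,-0.003,0,0,0,-51.4,-1,-0.189,-0.003,0,0,0,-51.4,-1,-0.189,-0.003,0,0,0,-51.4,-1,-0.189,-0.003,0,0,0,-51.4,-1,-0.189,-0.003,0,0,0,-51.4,-1,-0.189,-0.003,0,0,0,-51.4,-1]
}}

```text
t: 4.12
tcp_pos: [0.6655, -0.0769, 0.1506]
eef_rot: [0.002, 1.0, 0.0, -0.0]
force: [-0.2, -0.0, -2.4]
gripper_width: 0.0489
grasp_force: 62.5
```

Run:
```python
from h import *
from station import r
f=plan(.667,-.077,.007,90)
for n in('top',):
    c=r.read_camera(n);cv2.imwrite('pics/t1.png',c['image'])
p=w2px(c,[[.667,-.077,.003],[.62,-.144,.003],[.62,-.01,.003],[.737,-.077,.037],[.667,.078,.003],[.667,.233,.003],[.667,-.232,.003]]);im=c['image'].copy()
for q in p: cv2.drawMarker(im,tuple(int(v) for v in q.round()),(255,255,255),0,5)
cv2.imwrite('pics/t1.png',cv2.resize(im[50:250,180:480],(795,530),interpolation=cv2.INTER_CUBIC))
```

```text
d [-1.600e-03 -1.000e-04  1.436e-01] rot [ 0.01 -0.05 -0.2 ]
```

View pics/t1.png

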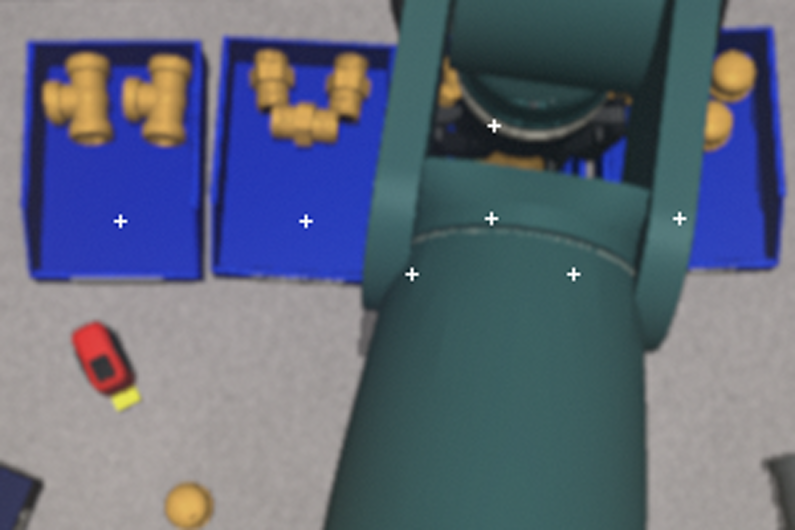

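The white crosses sit mid-width in the free front parts of the tee and nipple bins (about (120,220) and (305,220) in the crop), matching the stated 47 mm/65 mm split. The arm hides the elbow bin. Lowering the elbow.

>>> {"name": "drive_tool", "arguments": {
  "deltas": [-0.0015,0,0.035,0,0,0,-1,-0.0015,0,0.07,0,0,0,-1,-0.0015,0,0.1,0,0,0,-1,-0.0015,0,0.12,0,0,0,-1,-0.0015,0,0.13,0,0,0,-1,-0.0015,0,0.136,0,0,0,-1,-0.0015,0,0.14,0,0,0,-1,-0.0015,0,0.142,0,0,0,-1,-0.0015,0,0.143,0,0,0,-1,-0.0015,0,0.143,0,0,0,-1]
}}

```text
t: 5.0
tcp_pos: [0.6678, -0.0772, 0.0093]
eef_rot: [-0.0, 1.0, -0.0, 0.001]
force: [-0.8, -0.2, -1.3]
gripper_width: 0.0487
grasp_force: 62.6
```

>>> {"name": "drive_tool", "arguments": {
  "deltas": [0,0,0.001,0,0,0,-1,0,0,0.0015,0,0,0,-1,0,0,0.0015,0,0,0,-1]
}}

```text
t: 5.25
tcp_pos: [0.6674, -0.0772, 0.0071]
eef_rot: [-0.0, 1.0, -0.0, 0.0]
force: [0.6, 0.6, -1.3]
gripper_width: 0.0489
grasp_force: 62.6
```

>>> {"name": "drive_tool", "arguments": {
  "deltas": [0,0,0.0005,0,0,0,-1,0,0,0.001,0,0,0,-1,0,0,0.0015,0,0,0,-1,0,0,0.0015,0,0,0,-1]
}}

```text
t: 5.58
tcp_pos: [0.6675, -0.0772, 0.0064]
eef_rot: [-0.0, 1.0, -0.0, 0.0]
force: [-4.7, 1.5, 9.0]
gripper_width: 0.0485
grasp_force: 63.8
```

Contact at the predicted height. Easing off and releasing.

>>> {"name": "drive_tool", "arguments": {
  "deltas": [0,0,-0.001,0,0,0,-1,0,0,-0.001,0,0,0,0.3,0,0,-0.001,0,0,0,0.6,0,0,-0.001,0,0,0,0.8,0,0,-0.001,0,0,0,0.8,0,0,-0.02,0,0,0,0.8,0,0,-0.05,0,0,0,0.8,0,0,-0.09,0,0,0,1,0,0,-0.13,0,0,0,1,0,0,-0.165,0,0,0,1]
}}

```text
t: 6.42
tcp_pos: [0.6673, -0.0772, 0.173]
eef_rot: [-0.0, 1.0, -0.0, 0.0]
force: [0.6, 0.4, 0.3]
gripper_width: 0.0852
grasp_force: 0.0
```

Run:
```python
from h import *
plan(.5415,-.0735,.20,23.4)
```

```text
d [ 0.1258  0.0037 -0.0272] rot [2.000e-02 5.000e-02 6.661e+01]
```

>>> {"name": "drive_tool", "arguments": {
  "deltas": [0.126,0.004,-0.027,0,0,66.6,1,0.126,0.004,-0.027,0,0,66.6,1,0.126,0.004,-0.027,0,0,66.6,1,0.126,0.004,-0.027,0,0,66.6,1,0.126,0.004,-0.027,0,0,66.6,1,0.126,0.004,-0.027,0,0,66.6,1,0.126,0.004,-0.027,0,0,66.6,1,0.126,0.004,-0.027,0,0,66.6,1,0.126,0.004,-0.027,0,0,66.6,1,0.126,0.004,-0.027,0,0,66.6,1]
}}

```text
t: 7.25
tcp_pos: [0.5413, -0.0732, 0.1973]
eef_rot: [0.552, 0.834, 0.0, 0.0]
force: [0.2, 0.4, 0.6]
gripper_width: 0.0854
grasp_force: 0.0
```

Run:
```python
from h import *
wrist('w3')
plan(.5415,-.0735,.001,23.4)
```

```text
rect 941.1 -105.5 size 75.3 113.5 w yaw 82.7 px [585. 311.]
rect 773.8 -107.1 size 50.3 68.7 w yaw 86.8 px [480. 279.]
rect 780.4 -45.8 size 71.4 52.4 w yaw 6.3 px [510. 238.]
rect 671.7 -78.3 size 53.2 61.2 w yaw 89.2 px [419. 228.]
rect 541.3 -75.4 size 51.6 72.7 w yaw 23.1 px [321. 182.]
rect 771.5 75.3 size 101.4 87.9 w yaw 85.9 px [561. 141.]
rect 436.7 1.7 size 36.3 56.0 w yaw 2.4 px [254.  77.]
rect 390.3 -14.3 size 121.4 17.9 w yaw 89.8 px [207.  72.]
rect 765.0 212.0 size 51.0 81.4 w yaw 89.9 px [617.  24.]
d [-0.0004  0.      0.1963] rot [ 0.01  0.   -0.34]
```

View pics/w3.png

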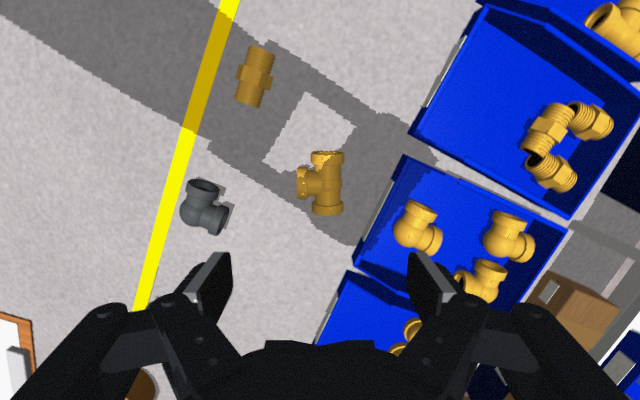

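The brass elbow lies flat in its bin (419,228). The tee at (321,182) is centred and square to the fingers. Gripping it.

>>> {"name": "drive_tool", "arguments": {
  "deltas": [-0.001,0,0.04,0,0,0,1,-0.001,0,0.08,0,0,0,1,-0.001,0,0.12,0,0,0,1,-0.001,0,0.15,0,0,0,1,-0.001,0,0.175,0,0,0,1,-0.001,0,0.188,0,0,0,1,-0.001,0,0.195,0,0,0,1,-0.001,0,0.195,0,0,0,1,-0.001,0,0.195,0,0,0,0,-0.001,0,0.195,0,0,0,-1]
}}

```text
t: 8.13
tcp_pos: [0.5427, -0.0743, 0.0041]
eef_rot: [0.549, 0.836, 0.0, 0.001]
force: [0.4, 0.4, 0.5]
gripper_width: 0.0642
grasp_force: 0.0
```

>>> {"name": "drive_tool", "arguments": {
  "deltas": [0,0,0,0,0,0,-1,0,0,0,0,0,0,-1,0,0,0,0,0,0,-1,0,0,0,0,0,0,-1,0,0,0,0,0,0,-1]
}}

```text
t: 8.55
tcp_pos: [0.5428, -0.0743, 0.0042]
eef_rot: [0.549, 0.836, 0.001, 0.001]
force: [-1.6, 1.1, 8.5]
gripper_width: 0.0473
grasp_force: 60.6
```

>>> {"name": "drive_tool", "arguments": {
  "deltas": [0,0,-0.02,0,0,0,-1,0,0,-0.05,0,0,0,-1,0,0,-0.09,0,0,0,-1,0,0,-0.13,0,0,0,-1,0,0,-0.15,0,0,0,-1,0,0,-0.15,0,0,0,-1,0,0,-0.15,0,0,0,-1]
}}

```text
t: 9.13
tcp_pos: [0.5421, -0.0741, 0.1536]
eef_rot: [0.549, 0.836, 0.0, 0.001]
force: [-0.0, 0.3, -2.8]
gripper_width: 0.047
grasp_force: 63.0
```

Run:
```python
from h import *
wrist('w4')
plan(.667,.233,.15,90)
```

```text
rect 763.7 -224.3 size 30.1 97.6 w yaw 61.2 px [439. 371.]
rect 925.5 -107.5 size 93.9 169.0 w yaw 76.7 px [584. 328.]
rect 777.7 -99.4 size 39.3 72.6 w yaw 76.4 px [502. 296.]
rect 780.9 -44.7 size 75.1 53.8 w yaw 7.1 px [532. 253.]
rect 672.0 -78.0 size 53.3 63.8 w yaw 88.7 px [432. 243.]
rect 577.4 -157.4 size 117.7 180.5 w yaw 23.4 px [323. 266.]
rect 769.1 74.1 size 89.1 100.7 w yaw 1.6 px [589. 148.]
rect 436.5 1.6 size 36.3 56.2 w yaw 2.1 px [243.  68.]
rect 390.9 -17.9 size 118.5 17.6 w yaw 90.0 px [190.  64.]
d [0.2319 0.2372 0.0018] rot [ -0.    -0.   -66.59]
```

View pics/w4.png

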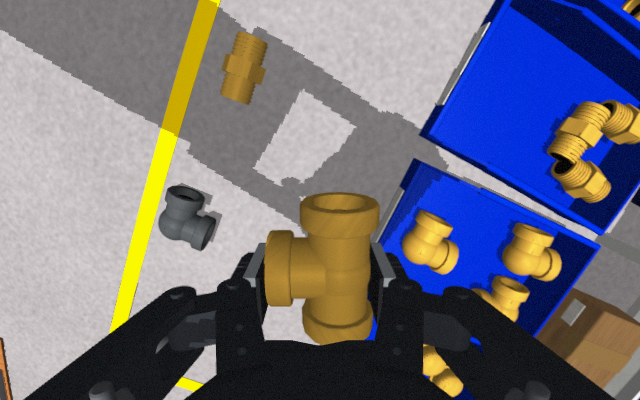

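The tee is held level (centre about (335,270)). Carrying it to the tee bin at +y.

>>> {"name": "drive_tool", "arguments": {
  "deltas": [0.232,0.237,0,0,0,-66.6,-1,0.232,0.237,0,0,0,-66.6,-1,0.232,0.237,0,0,0,-66.6,-1,0.232,0.237,0,0,0,-66.6,-1,0.232,0.237,0,0,0,-66.6,-1,0.232,0.237,0,0,0,-66.6,-1,0.232,0.237,0,0,0,-66.6,-1,0.232,0.237,0,0,0,-66.6,-1,0.232,0.237,0,0,0,-66.6,-1,0.232,0.237,0,0,0,-66.6,-1]
}}

```text
t: 10.02
tcp_pos: [0.6664, 0.235, 0.1487]
eef_rot: [-0.005, 1.0, -0.001, -0.002]
force: [0.2, -0.5, -2.9]
gripper_width: 0.0463
grasp_force: 63.2
```

Run:
```python
from h import *
plan(.667,.233,.008,90)
```

```text
d [-0.0011 -0.0018  0.1407] rot [-0.07 -0.25  0.61]
```

>>> {"name": "drive_tool", "arguments": {
  "deltas": [0,0,0.035,0,0,0,-1,0,0,0.07,0,0,0,-1,0,0,0.1,0,0,0,-1,0,0,0.12,0,0,0,-1,0,0,0.13,0,0,0,-1,0,0,0.135,0,0,0,-1,0,0,0.139,0,0,0,-1,0,0,0.141,0,0,0,-1,0,0,0.142,0,0,0,-1,0,0,0.142,0,0,0,-1]
}}

```text
t: 10.85
tcp_pos: [0.6675, 0.2331, 0.0112]
eef_rot: [-0.0, 1.0, 0.0, 0.001]
force: [-0.1, -0.5, -3.2]
gripper_width: 0.0468
grasp_force: 63.2
```

>>> {"name": "drive_tool", "arguments": {
  "deltas": [0,0,0.0005,0,0,0,-1,0,0,0.001,0,0,0,-1,0,0,0.001,0,0,0,-1]
}}

```text
t: 11.1
tcp_pos: [0.6672, 0.233, 0.0097]
eef_rot: [-0.0, 1.0, 0.0, 0.0]
force: [0.0, 0.3, -2.4]
gripper_width: 0.047
grasp_force: 63.2
```

>>> {"name": "drive_tool", "arguments": {
  "deltas": [0,0,0.0005,0,0,0,-1,0,0,0.001,0,0,0,-1,0,0,0.0015,0,0,0,-1,0,0,0.0015,0,0,0,-1,0,0,0.0015,0,0,0,-1]
}}

```text
t: 11.52
tcp_pos: [0.667, 0.233, 0.0078]
eef_rot: [-0.0, 1.0, -0.0, -0.0]
force: [0.3, 0.2, -2.7]
gripper_width: 0.0468
grasp_force: 63.2
```

>>> {"name": "drive_tool", "arguments": {
  "deltas": [0,0,0.0005,0,0,0,-1,0,0,0.001,0,0,0,-1,0,0,0.0015,0,0,0,-1,0,0,0.0015,0,0,0,-1,0,0,0.0015,0,0,0,-1]
}}

```text
t: 11.93
tcp_pos: [0.6672, 0.233, 0.0073]
eef_rot: [-0.0, 1.0, 0.0, 0.0]
force: [-4.9, -2.0, 7.3]
gripper_width: 0.0471
grasp_force: 65.1
```

Contact. Easing off, releasing and rising.

>>> {"name": "drive_tool", "arguments": {
  "deltas": [0,0,-0.001,0,0,0,-1,0,0,-0.001,0,0,0,0.3,0,0,-0.001,0,0,0,0.6,0,0,-0.001,0,0,0,0.8,0,0,-0.001,0,0,0,0.8,0,0,-0.02,0,0,0,0.8,0,0,-0.05,0,0,0,0.8,0,0,-0.09,0,0,0,1,0,0,-0.13,0,0,0,1,0,0,-0.165,0,0,0,1]
}}

```text
t: 12.77
tcp_pos: [0.667, 0.233, 0.174]
eef_rot: [-0.0, 1.0, 0.0, 0.001]
force: [1.0, 0.7, 0.7]
gripper_width: 0.0854
grasp_force: 0.0
```

Run:
```python
from h import *
plan(.437,.001,.20,90)
```

```text
d [ 0.23   -0.2319 -0.0263] rot [0.02 0.06 0.01]
```

>>> {"name": "drive_tool", "arguments": {
  "deltas": [0.23,-0.232,-0.026,0,0,-1,1,0.23,-0.232,-0.026,0,0,-1,1,0.23,-0.232,-0.026,0,0,-1,1,0.23,-0.232,-0.026,0,0,-1,1,0.23,-0.232,-0.026,0,0,-1,1,0.23,-0.232,-0.026,0,0,-1,1,0.23,-0.232,-0.026,0,0,-1,1,0.23,-0.232,-0.026,0,0,-1,1,0.23,-0.232,-0.026,0,0,-1,1,0.23,-0.232,-0.026,0,0,-1,1]
}}

```text
t: 13.6
tcp_pos: [0.4366, -0.0, 0.1981]
eef_rot: [-0.008, 1.0, -0.0, 0.001]
force: [0.1, 0.2, 0.7]
gripper_width: 0.0854
grasp_force: 0.0
```

Run:
```python
from h import *
wrist('w5',.016)
plan(.437,.001,.001,91)
```

```text
rect 436.8 1.2 size 36.5 56.8 w yaw 0.9 px [320. 182.]
rect 426.7 168.2 size 43.3 38.6 w yaw 84.0 px [468. 176.]
d [0.0005 0.0003 0.1968] rot [ 0.    0.09 -0.06]
```

View pics/w5.png

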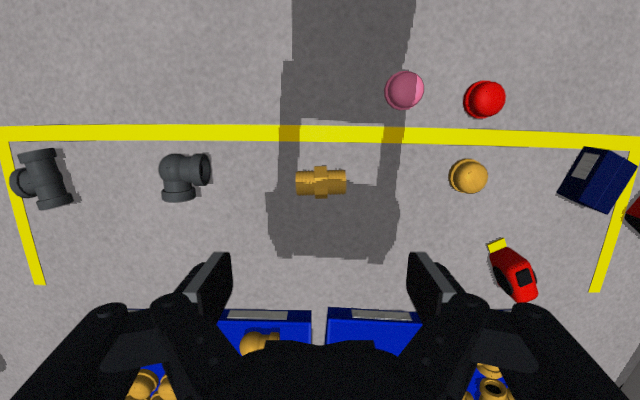

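The nipple at (320,182) is centred and in line with the fingers. Gripping end to end (54 mm) and lifting.

>>> {"name": "drive_tool", "arguments": {
  "deltas": [0,0.001,0.04,0,0,0,1,0,0.001,0.08,0,0,0,1,0,0.001,0.12,0,0,0,1,0,0.001,0.15,0,0,0,1,0,0.001,0.175,0,0,0,1,0,0.001,0.188,0,0,0,1,0,0.001,0.196,0,0,0,1,0,0.001,0.196,0,0,0,1,0,0.001,0.196,0,0,0,0,0,0.001,0.196,0,0,0,-1]
}}

```text
t: 14.48
tcp_pos: [0.4379, 0.0021, 0.0024]
eef_rot: [-0.009, 1.0, -0.0, 0.001]
force: [-0.4, -0.4, 0.3]
gripper_width: 0.0638
grasp_force: 0.0
```

>>> {"name": "drive_tool", "arguments": {
  "deltas": [0,0,0,0,0,0,-1,0,0,0,0,0,0,-1,0,0,0,0,0,0,-1,0,0,0,0,0,0,-1,0,0,0,0,0,0,-1]
}}

```text
t: 14.9
tcp_pos: [0.4381, 0.002, 0.0028]
eef_rot: [-0.009, 1.0, 0.0, 0.001]
force: [-0.1, 1.1, 5.0]
gripper_width: 0.0531
grasp_force: 63.5
```

>>> {"name": "drive_tool", "arguments": {
  "deltas": [0,0,-0.02,0,0,0,-1,0,0,-0.05,0,0,0,-1,0,0,-0.09,0,0,0,-1,0,0,-0.13,0,0,0,-1,0,0,-0.15,0,0,0,-1,0,0,-0.15,0,0,0,-1,0,0,-0.15,0,0,0,-1]
}}

```text
t: 15.48
tcp_pos: [0.4376, 0.0019, 0.1528]
eef_rot: [-0.009, 1.0, -0.0, 0.002]
force: [-0.5, 0.6, -2.6]
gripper_width: 0.0529
grasp_force: 63.5
```

Run:
```python
from h import *
wrist('w6')
plan(.667,.077,.15,88)
```

```text
rect 521.2 3.0 size 83.6 126.0 w yaw 1.0 px [317. 269.]
rect 426.5 166.8 size 45.0 37.8 w yaw 70.2 px [488. 184.]
d [-0.2313  0.071   0.0014] rot [-0.    0.04  3.01]
```

View pics/w6.png

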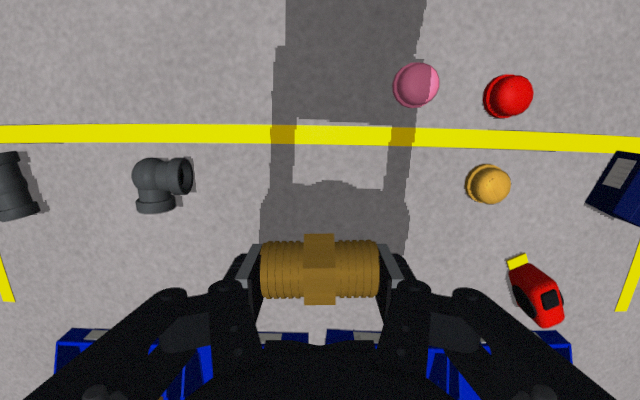

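The nipple is held level and square (317,269). Carrying it to the nipple bin.

>>> {"name": "drive_tool", "arguments": {
  "deltas": [-0.231,0.07,0,0,0,3,-1,-0.231,0.07,0,0,0,3,-1,-0.231,0.07,0,0,0,3,-1,-0.231,0.07,0,0,0,3,-1,-0.231,0.07,0,0,0,3,-1,-0.231,0.07,0,0,0,3,-1,-0.231,0.07,0,0,0,3,-1,-0.231,0.07,0,0,0,3,-1,-0.231,0.07,0,0,0,3,-1]
}}

```text
t: 16.28
tcp_pos: [0.6659, 0.0759, 0.1495]
eef_rot: [0.017, 1.0, -0.0, -0.001]
force: [-1.4, -0.2, -1.8]
gripper_width: 0.0528
grasp_force: 63.4
```

>>> {"name": "drive_tool", "arguments": {
  "deltas": [0,0,0.035,0,0,0,-1,0,0,0.07,0,0,0,-1,0,0,0.1,0,0,0,-1,0,0,0.12,0,0,0,-1,0,0,0.13,0,0,0,-1,0,0,0.137,0,0,0,-1,0,0,0.141,0,0,0,-1,0,0,0.143,0,0,0,-1,0,0,0.144,0,0,0,-1,0,0,0.144,0,0,0,-1]
}}

```text
t: 17.12
tcp_pos: [0.6672, 0.076, 0.0083]
eef_rot: [0.017, 1.0, 0.0, 0.001]
force: [-0.7, -0.5, -1.3]
gripper_width: 0.0527
grasp_force: 63.5
```

>>> {"name": "drive_tool", "arguments": {
  "deltas": [0,0,0.0005,0,0,0,-1,0,0,0.001,0,0,0,-1,0,0,0.001,0,0,0,-1]
}}

```text
t: 17.37
tcp_pos: [0.6669, 0.076, 0.0066]
eef_rot: [0.017, 1.0, 0.0, 0.0]
force: [0.9, 0.4, -1.9]
gripper_width: 0.0529
grasp_force: 63.5
```

>>> {"name": "drive_tool", "arguments": {
  "deltas": [0,0,0.0005,0,0,0,-1,0,0,0.001,0,0,0,-1,0,0,0.0015,0,0,0,-1,0,0,0.0015,0,0,0,-1,0,0,0.0015,0,0,0,-1]
}}

```text
t: 17.78
tcp_pos: [0.667, 0.076, 0.0059]
eef_rot: [0.017, 1.0, 0.0, 0.0]
force: [-6.0, -1.0, 9.7]
gripper_width: 0.0532
grasp_force: 64.9
```

>>> {"name": "drive_tool", "arguments": {
  "deltas": [0,0,-0.001,0,0,0,-1,0,0,-0.001,0,0,0,0.3,0,0,-0.001,0,0,0,0.6,0,0,-0.001,0,0,0,0.8,0,0,-0.001,0,0,0,0.8,0,0,-0.02,0,0,0,0.8,0,0,-0.05,0,0,0,0.8,0,0,-0.09,0,0,0,1,0,0,-0.13,0,0,0,1,0,0,-0.165,0,0,0,1]
}}

```text
t: 18.62
tcp_pos: [0.6668, 0.076, 0.1725]
eef_rot: [0.017, 1.0, 0.0, 0.001]
force: [-0.2, -0.1, -0.4]
gripper_width: 0.0854
grasp_force: 0.0
```

Run:
```python
from h import *
plan(.428,.168,.20,88)
```

```text
d [ 0.2418  0.0837 -0.0277] rot [0.01 0.06 0.01]
```

>>> {"name": "drive_tool", "arguments": {
  "deltas": [0.242,0.084,-0.028,0,0,0,1,0.242,0.084,-0.028,0,0,0,1,0.242,0.084,-0.028,0,0,0,1,0.242,0.084,-0.028,0,0,0,1,0.242,0.084,-0.028,0,0,0,1,0.242,0.084,-0.028,0,0,0,1,0.242,0.084,-0.028,0,0,0,1,0.242,0.084,-0.028,0,0,0,1,0.242,0.084,-0.028,0,0,0,1]
}}

```text
t: 19.37
tcp_pos: [0.4281, 0.1685, 0.1982]
eef_rot: [0.017, 1.0, 0.0, 0.001]
force: [-0.9, -0.3, -1.0]
gripper_width: 0.0853
grasp_force: 0.0
```

Run:
```python
from h import *
wrist('w7',.012)
plan(.428,.168,.002,88)
```

```text
rect 426.8 169.2 size 38.8 38.8 w yaw 43.0 px [320. 180.]
d [ 0.0006 -0.0002  0.1958] rot [-0.    0.02  0.02]
```

View pics/w7.png

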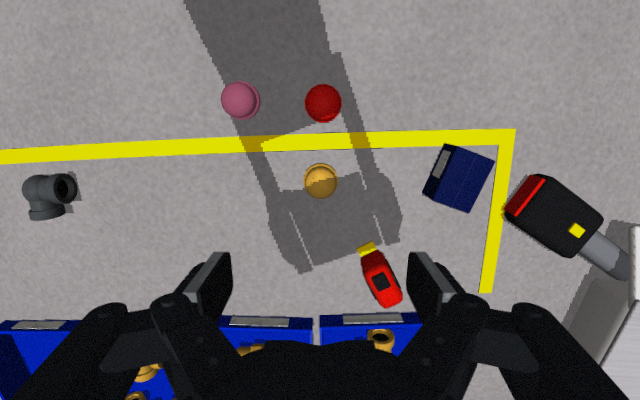

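The brass cap at (320,180) is centred between the fingers. The red and pink ones are well clear at (323,103) and (240,100). Gripping.

>>> {"name": "drive_tool", "arguments": {
  "deltas": [0.0005,0.0005,0.04,0,0,0,1,0.0005,0.0005,0.08,0,0,0,1,0.0005,0.0005,0.12,0,0,0,1,0.0005,0.0005,0.15,0,0,0,1,0.0005,0.0005,0.175,0,0,0,1,0.0005,0.0005,0.188,0,0,0,1,0.0005,0.0005,0.195,0,0,0,1,0.0005,0.0005,0.195,0,0,0,1,0.0005,0.0005,0.195,0,0,0,0,0.0005,0.0005,0.195,0,0,0,-1]
}}

```text
t: 20.25
tcp_pos: [0.4283, 0.1689, 0.0039]
eef_rot: [0.018, 1.0, 0.0, 0.001]
force: [0.8, -0.3, -0.4]
gripper_width: 0.0638
grasp_force: 0.0
```

>>> {"name": "drive_tool", "arguments": {
  "deltas": [0,0,0,0,0,0,-1,0,0,0,0,0,0,-1,0,0,0,0,0,0,-1,0,0,0,0,0,0,-1,0,0,0,0,0,0,-1,0,0,0,0,0,0,-1]
}}

```text
t: 20.75
tcp_pos: [0.428, 0.169, 0.0043]
eef_rot: [0.017, 1.0, 0.0, 0.001]
force: [-4.6, -0.8, 11.2]
gripper_width: 0.0359
grasp_force: 58.6
```

>>> {"name": "drive_tool", "arguments": {
  "deltas": [0,0,-0.02,0,0,0,-1,0,0,-0.05,0,0,0,-1,0,0,-0.09,0,0,0,-1,0,0,-0.13,0,0,0,-1,0,0,-0.15,0,0,0,-1,0,0,-0.15,0,0,0,-1,0,0,-0.15,0,0,0,-1]
}}

```text
t: 21.33
tcp_pos: [0.4278, 0.169, 0.1542]
eef_rot: [0.017, 1.0, 0.0, 0.001]
force: [-0.7, 0.3, -1.3]
gripper_width: 0.0354
grasp_force: 60.0
```

Run:
```python
from h import *
wrist('w8')
plan(.667,-.231,.15,92)
```

```text
rect 507.6 165.3 size 93.0 74.5 w yaw 0.1 px [319. 255.]
d [-0.2534 -0.3913  0.0027] rot [ 0.01  0.02 -3.98]
```

View pics/w8.png

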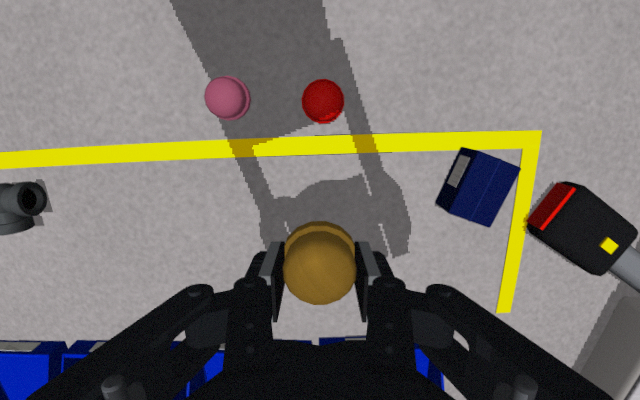

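The cap is held level above its band (319,262). Carrying it to the cap bin.

>>> {"name": "drive_tool", "arguments": {
  "deltas": [-0.255,-0.39,0,0,0,-4,-1,-0.255,-0.39,0,0,0,-4,-1,-0.255,-0.39,0,0,0,-4,-1,-0.255,-0.39,0,0,0,-4,-1,-0.255,-0.39,0,0,0,-4,-1,-0.255,-0.39,0,0,0,-4,-1,-0.255,-0.39,0,0,0,-4,-1,-0.255,-0.39,0,0,0,-4,-1,-0.255,-0.39,0,0,0,-4,-1,-0.255,-0.39,0,0,0,-4,-1]
}}

```text
t: 22.22
tcp_pos: [0.6433, -0.1895, 0.1506]
eef_rot: [-0.017, 1.0, 0.0, -0.001]
force: [0.8, 0.8, -0.6]
gripper_width: 0.0352
grasp_force: 60.1
```

Run:
```python
from h import *
plan(.669,-.23,.15,92)
```

```text
d [-0.0243 -0.0414  0.0005] rot [ 0.05 -0.14 -0.  ]
```

>>> {"name": "drive_tool", "arguments": {
  "deltas": [-0.024,-0.04,0,0,0,0,-1,-0.024,-0.04,0,0,0,0,-1,-0.024,-0.04,0,0,0,0,-1,-0.024,-0.04,0,0,0,0,-1,-0.024,-0.04,0,0,0,0,-1]
}}

```text
t: 22.63
tcp_pos: [0.6679, -0.2256, 0.152]
eef_rot: [-0.018, 1.0, 0.0, -0.001]
force: [0.1, 0.9, 0.3]
gripper_width: 0.0352
grasp_force: 60.1
```

Run:
```python
from h import *
plan(.669,-.23,.0075,92)
```

```text
d [-0.0011 -0.0045  0.1445] rot [ 0.04 -0.06  0.05]
```

>>> {"name": "drive_tool", "arguments": {
  "deltas": [-0.001,-0.0045,0.035,0,0,0,-1,-0.001,-0.0045,0.07,0,0,0,-1,-0.001,-0.0045,0.1,0,0,0,-1,-0.001,-0.0045,0.12,0,0,0,-1,-0.001,-0.0045,0.13,0,0,0,-1,-0.001,-0.0045,0.137,0,0,0,-1,-0.001,-0.0045,0.141,0,0,0,-1,-0.001,-0.0045,0.143,0,0,0,-1,-0.001,-0.0045,0.143,0,0,0,-1,-0.001,-0.0045,0.143,0,0,0,-1]
}}

```text
t: 23.47
tcp_pos: [0.6702, -0.2313, 0.0111]
eef_rot: [-0.018, 1.0, -0.0, 0.001]
force: [-0.2, -0.4, -1.0]
gripper_width: 0.0354
grasp_force: 60.1
```

>>> {"name": "drive_tool", "arguments": {
  "deltas": [0,0,0.0005,0,0,0,-1,0,0,0.001,0,0,0,-1,0,0,0.001,0,0,0,-1]
}}

```text
t: 23.72
tcp_pos: [0.6698, -0.2313, 0.0091]
eef_rot: [-0.018, 1.0, -0.0, 0.0]
force: [-0.3, -0.8, -0.6]
gripper_width: 0.0356
grasp_force: 60.1
```

>>> {"name": "drive_tool", "arguments": {
  "deltas": [0,0,0.0005,0,0,0,-1,0,0,0.001,0,0,0,-1,0,0,0.0015,0,0,0,-1,0,0,0.0015,0,0,0,-1,0,0,0.0015,0,0,0,-1]
}}

```text
t: 24.13
tcp_pos: [0.6697, -0.2312, 0.0074]
eef_rot: [-0.018, 1.0, -0.0, 0.0]
force: [-1.1, 0.3, 2.3]
gripper_width: 0.0356
grasp_force: 60.5
```

>>> {"name": "drive_tool", "arguments": {
  "deltas": [0,0,0.0005,0,0,0,-1,0,0,0.0005,0,0,0,-1,0,0,0,0,0,0,0,0,0,0,0,0,0,0.5,0,0,0,0,0,0,0.8,0,0,0,0,0,0,0.8,0,0,-0.02,0,0,0,0.8,0,0,-0.05,0,0,0,0.8,0,0,-0.09,0,0,0,1,0,0,-0.13,0,0,0,1]
}}

```text
t: 24.97
tcp_pos: [0.6691, -0.231, 0.1379]
eef_rot: [-0.018, 1.0, 0.0, -0.001]
force: [0.1, -0.8, -0.3]
gripper_width: 0.0858
grasp_force: 0.0
```

>>> {"name": "drive_tool", "arguments": {
  "deltas": [0,0,-0.1,0,0,0,1,0.05,0,-0.1,0,0,0,1,0.25,0,-0.1,0,0,0,1,0.25,0,-0.1,0,0,0,1,0.25,0,-0.1,0,0,0,1,0.25,0,-0.1,0,0,0,1,0.25,0,-0.1,0,0,0,1,0.25,0,-0.1,0,0,0,1,0.25,0,-0.1,0,0,0,1,0.25,0,-0.1,0,0,0,1]
}}

```text
t: 25.8
tcp_pos: [0.4195, -0.2401, 0.238]
eef_rot: [-0.017, 1.0, -0.0, 0.001]
force: [1.1, 0.1, -0.5]
gripper_width: 0.0853
grasp_force: 0.0
```

Run:
```python
from h import *
from station import r
s=r.read_camera('scene')['image'][130:365,135:445];t=r.read_camera('top')['image'][50:250,180:500]
b=np.hstack([cv2.resize(s,(398,302),interpolation=cv2.INTER_CUBIC)]);a=cv2.resize(t,(480,300),interpolation=cv2.INTER_CUBIC)
im=np.zeros((600,800,3),np.uint8);im[:300,:480]=a;im[298:600,:398]=b
w=r.read_camera('wrist')['image'];im[300:550,400:800]=cv2.resize(w,(400,250));cv2.imwrite('pics/f.png',im)
```

```text
(no output)
```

View pics/f.png

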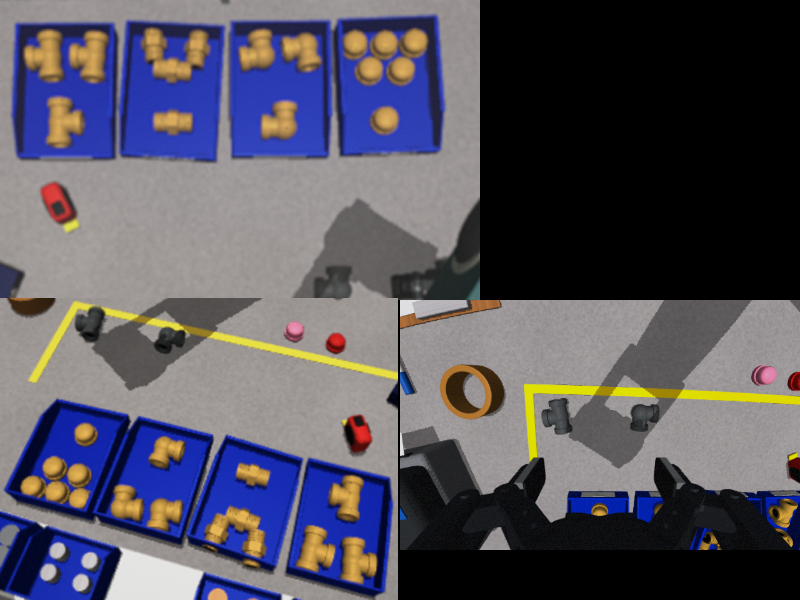

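The picture shows all four parts lying flat in the front of their own bins: tee (65,122), nipple (172,122), elbow (280,120) and cap (384,120). The iron parts and the other caps are untouched, and the gripper is clear. Handing in.

```bash
python3 -c "
from station import r
print(r.sign_off())"
```

```text
the job is handed in; nothing more can be done
None
```

The brass elbow, tee, nipple and cap are each set down flat in the front of their own bins, the iron elbow and tee were left where they lay, and the job is handed in at about 26 s on the robot's clock.

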